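# Back off the ratchet wheel to its mark

### The job

The toothed wheel on the sloping indexing stand has been wound past its mark. Throw the pawl clear of the teeth so that it stays back, turn the wheel backward (anticlockwise as you look at the face) by its wooden handle until the pointer looks straight at the fixed mark, then bring the pawl back down fully into the teeth to lock the wheel there, and let go. Leave the dome and the tube where they stand.

Things in the scene. Friction and masses are not known exactly. Their poses are not given: they have to be found in the camera images.
- face_centre (a point): Centre of the pewter indexing stand's fixed sloping face (215 mm up the slope, 320 mm wide), on its surface, 100 mm above the table. It slopes 30 degrees and looks up and towards the robot. Axes: x straight up the slope, y level to the left, z out of the face. Heights given below are along this z. Wheel axis: x 0, y -45 mm; pawl pivot: x -61, y +50.5 mm.
- wheel_grip (a point): On the wheel's axis, 45 mm above the face. A wooden bar handle, 64 mm long, 16 mm thick, 18 to 62 mm above the face, is centred here; a low pointer (up to 25 mm above the face) runs from one end of it to 57 mm from the axis. The toothed brass wheel with amber glass disc: 120 mm across, 6 to 20 mm above the face. Axes turn with the wheel: x towards the pointer's tip, z out of the face.
- wheel (a joint): Wheel angle, rad: 0 with the pointer at the mark; grows clockwise (forward) seen looking at the face. Starts at 0.75 to 1.35; range -0.7 to 2.0. Friction of about 0.06 N m keeps it where left. The pawl, when down, stops backward turning past the next of 8 saw teeth (0.785 apart). In the mark's notch the pawl drops fully home for wheel angles of -0.15 to +0.15.
- mark (a point): The fixed mark on the face: top of a low dark steel block (16 mm high) with a pointed inner end, 62 to 100 mm from the wheel's axis; the point is 70 mm from the axis. It lies low on the face, 40 degrees to the right of straight down the slope as seen from the wheel's axis.
- pawl_peg (a point): Centre of the pawl's upright round wooden peg, its handle, 45 mm above the face: 16 mm in diameter, 6 to 62 mm above the face, 95.5 mm from the pivot. With the pawl down it lies 95 mm up the slope and 10 mm to the right of the pivot. The pawl is a flat forked dark steel arm (6 to 18 mm above the face) left of the wheel.
- pawl_pivot (a point): Point on the pawl's pivot axis (square to the face, like the wheel's), 45 mm above the face.
- pawl (a joint): Pawl angle, rad: 0 fully down in a notch; grows as the peg swings anticlockwise, left and away from the wheel, to a stop at 1.1. Clear of all teeth above 0.25. Swings freely under its weight: below about 0.4 it falls onto the wheel, above about 0.6 it falls outward and stays back at 1.1. Starts down in a notch or resting on the back of a tooth (up to 0.2).
- dome_centre (a point): Centre of a loose turquoise resin dome, 90 mm across, 44 mm high, flat side on the table; bystander.
- tube_centre (a point): Centre of a loose aluminium tube, 56 mm across, 130 mm tall, standing upright on the table; bystander.

How it is judged:
By the outcome, as a careful person would: the job done as asked, in the order asked, and still so for the second after the job is handed in, with the robot touching nothing.
It also fails if it takes over 72 s, if anything falls off the work surface, if the arm or the gripper's body presses on something with over 40 N, if the wrist force passes 120 N, or if a joint passes its speed limit or range.

### The arm

A 7-joint arm with a two-finger parallel gripper is mounted at the origin on the work surface. World frame = base frame: x ahead of the robot, y to its left, z up, the work surface at z = 0. Lengths are in mm, angles in rad, forces in N, time in s.
With the tool pointing down it reaches from about 350 to 900 mm from the base axis. Payload 19.9 kg.
Tool frame: the origin (TCP) lies at the very end of the fingers, on their centre line; the grasp point (between the pads) lies 19 mm behind it; z points along the fingers, x is the direction in which the jaws open and shut, and the axes are right-handed (so a half turn about z gives the same grasp; the last joint's range is limited). The gripper opens to 94 mm and grips with 3 to 60 N. Pads are 16 mm wide; open, the fingers measure 119 mm over their backs; the gripper's body (75 mm by 177 mm) begins 78 mm behind the grasp point.
Start: joints at [1.282, 0.417, -0.01, 1.614, 0.005, 1.111, -0.053], TCP at [152.683, -606.042, 205.425] pointing down, gripper open.
Joint ranges: [-2.81, 2.81], [-0.39, 2.02], [-1.27, 1.25], [0.06, 2.57], [-1.19, 4.33], [0.19, 2], [-2.82, 2.82]. Speed limits (rad/s): [1.89, 1.89, 2.39, 2.39, 3.01, 3.01, 3.01].

### API

Orientations are given as a rotation vector (axis times angle).
In Python, from bench import robot gives the robot as it stands. Calls block until the motion is done:
- robot.move_ptp(position, orientation): joint-space move of the TCP to a pose.
- robot.move_linear(position, feed=150, frame=None, f_stop=None): straight line of the TCP; frame=None keeps the orientation; feed is the mean speed in mm/s. With f_stop (N) it stops when the force on the tool has changed by that much, and returns True; else False.
- robot.move_j(angles): joint-space move.
- robot.command_gripper(opening, strength=None): opening from 0.0 (shut) to 1.0 (fully open); strength is the grip in N (None keeps the last); returns when the fingers have stopped.
- robot.dwell(seconds).
- robot.solve_ik(position, orientation): joint angles nearest the present ones, or None.
- robot.capture(name): name is "scene" or "top" or "wrist"; returns a dict with "pixels" (400x640x3 uint8, red, green, blue), "mtx" (3x3 intrinsics, pixels), "R" (3x3) and "t" (3): a world point X has camera coordinates R X + t. Camera axes: x right, y down, z forward; pixel columns grow to the right and rows downward; lengths in mm; the calibration is good to about 2 mm. A picture is of the moment at which its call begins. There is no depth.
A pose or a line that the arm cannot do raises robot.Unreachable and nothing moves.
- robot.sign_off(): hands the job in, once; it reports no verdict.
Readings, each from a call of its own:
- robot.read_clock(): time.
- robot.read_joints(): joint angles.
- robot.read_joint_velocities(): joint speeds.
- robot.read_joint_efforts(): joint torques, N m.
- robot.read_tool_pos(): TCP position.
- robot.read_ee_rot(): TCP orientation.
- robot.read_ft_force(): force on the tool from outside, world axes, zero at the start.
- robot.read_moment(): the same for the moment, N m.
- robot.read_gripper_width(): opening from 0.0 (shut) to 1.0 (fully open).
Only numpy, scipy, OpenCV 4.12 (cv2) and the standard library are available. Lean on these libraries where they do the work, as an engineer would, in place of code of your own. Each camera call takes 0.05 s, during which the arm holds its last target.

## Working session

There is one attempt and no reset: what is moved stays moved. The work goes in short steps, each a Python script; the robot and the scene stay as the last script left them, time stands still between calls to the robot, and variables do not carry over. Pictures are saved under pics/ and viewed, and the job is handed in when it is done.

```bash
ls; mkdir -p pics; python3 - <<'E'
from bench import robot
import cv2,numpy as np
for n in ["scene","top","wrist"]:
    c=robot.capture(n)
    cv2.imwrite(f"pics/{n}0.png",c["pixels"][:,:,::-1])
    np.savez(f"pics/{n}0.npz",**c)
    print(n,c["mtx"].tolist(),np.round(c["R"],3).tolist(),np.round(c["t"],1).tolist())
print(robot.read_clock(),robot.read_tool_pos(),robot.read_ee_rot(),robot.read_ft_force())
E
```

```text
pics
scene [[440.45943604472785, 0.0, 324.21249984620965], [0.0, 440.45943604472785, 200.9950284642991], [0.0, 0.0, 1.0]] [[0.322, 0.947, 0.012], [0.794, -0.263, -0.549], [-0.516, 0.186, -0.836]] [-53.2, -409.7, 1419.2]
top [[387.57352518967326, 0.0, 324.2773489386824], [0.0, 387.57352518967326, 191.64560725931733], [0.0, 0.0, 1.0]] [[0.018, -0.999, -0.028], [-0.989, -0.014, -0.147], [0.146, 0.03, -0.989]] [-137.4, 552.5, 812.0]
wrist [[340.49543733117014, 0.0, 320.91332165021385], [0.0, 340.49543733117014, 200.06731471481538], [0.0, 0.0, 1.0]] [[0.246, -0.969, -0.0], [-0.932, -0.236, 0.275], [-0.267, -0.068, -0.961]] [-625.0, -28.7, 392.3]
0.15 [ 152.58592381 -605.80937562  204.96845811] [-2.47754203e+00  1.93086412e+00  1.21561250e-03] [-0.11452504 -0.34099448 -0.60533396]
```

View pics/scene0.png

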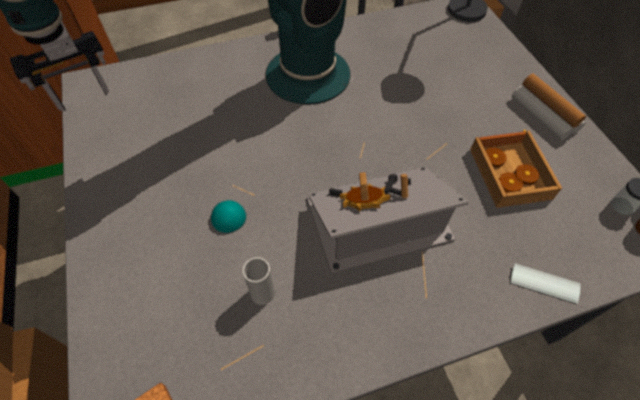

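View pics/top0.png

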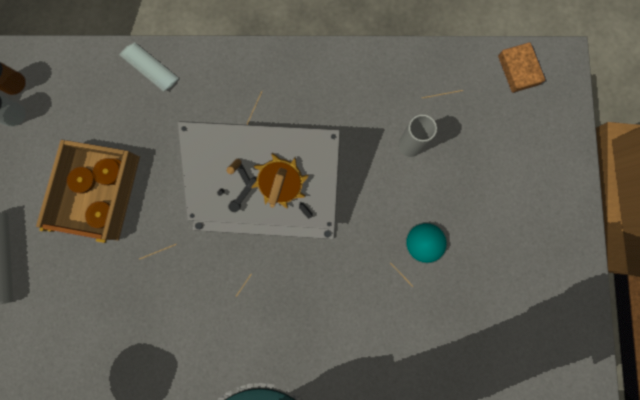

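View pics/wrist0.png

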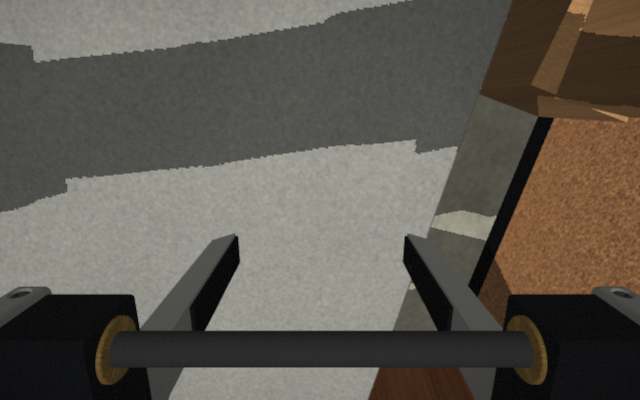

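The top view shows the stand at about (262,180), with the wheel at (280,183), the peg near (233,168), the pivot near (236,206) and the mark near (308,210). The dome is at (427,243) and the tube at (420,135). I'll enlarge the stand.

```bash
python3 - <<'E'
import cv2
a=cv2.imread("pics/top0.png")[110:250,165:355]
cv2.imwrite("pics/top0z.png",cv2.resize(a,None,fx=4.2,fy=4.2,interpolation=cv2.INTER_CUBIC))
a=cv2.imread("pics/scene0.png")[160:280,300:475]
cv2.imwrite("pics/scene0z.png",cv2.resize(a,None,fx=4.5,fy=4.5,interpolation=cv2.INTER_CUBIC))
E
```

```text
(no output)
```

View pics/top0z.png

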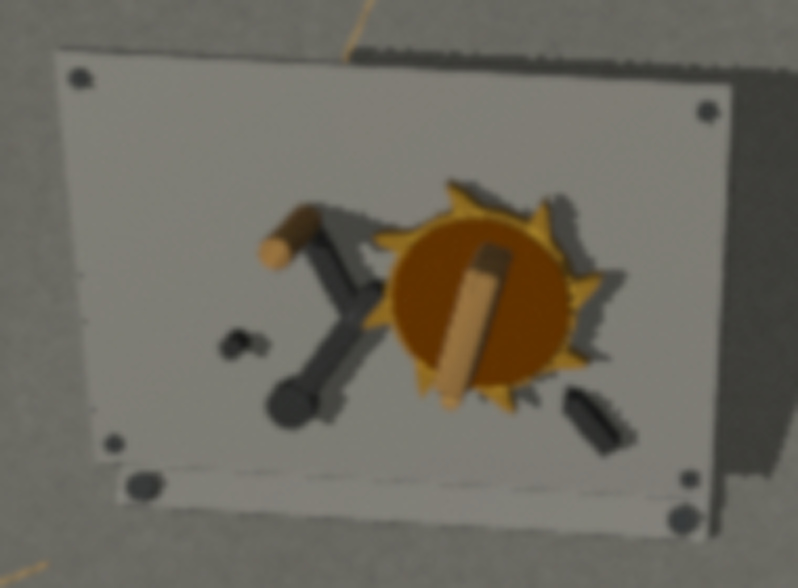

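View pics/scene0z.png

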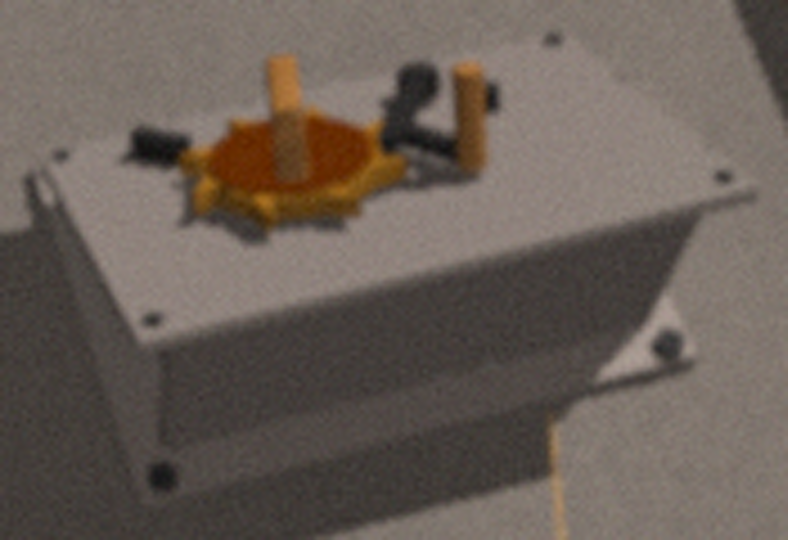

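```bash
cat > h.py <<'E'
import numpy as np,cv2
def ray(c,uv):
    d=np.linalg.inv(c["mtx"])@np.array([uv[0],uv[1],1.]); d=c["R"].T@d
    return -c["R"].T@c["t"],d/np.linalg.norm(d)
def onplane(c,uv,p,n):
    o,d=ray(c,uv); return o+d*(((np.asarray(p)-o)@n)/(d@n))
def tri(c1,u1,c2,u2):
    o1,d1=ray(c1,u1);o2,d2=ray(c2,u2)
    s=np.linalg.lstsq(np.c_[d1,-d2],o2-o1,rcond=None)[0]
    a=o1+d1*s[0];b=o2+d2*s[1]; return (a+b)/2,np.linalg.norm(a-b)
def face(yaw):
    # yaw = heading of upslope dir in plan
    u=np.array([np.cos(yaw),np.sin(yaw),0]); c,s=np.cos(np.pi/6),.5
    X=u*c+np.array([0,0,s]); Y=np.array([-u[1],u[0],0]); Z=np.cross(X,Y); return np.c_[X,Y,Z]
def proj(c,X):
    p=c["mtx"]@(c["R"]@X+c["t"]); return p[:2]/p[2]
E
python3 - <<'E'
from h import *
T=np.load("pics/top0.npz");S=np.load("pics/scene0.npz")
zt=lambda u,v:(165+(u+.5)/4.2-.5,110+(v+.5)/4.2-.5)
zs=lambda u,v:(300+(u+.5)/4.5-.5,160+(v+.5)/4.5-.5)
n=np.array([0,0,1.])
P=lambda c,uv,z:onplane(c,uv,[0,0,z],n)
TL,TR=P(T,zt(57,50),153.75),P(T,zt(733,87),153.75)
BL,BR=P(T,zt(97,462),46.25),P(T,zt(711,498),46.25)
for a in(TL,TR,BL,BR):print(a.round(1))
print(np.linalg.norm(TL-TR),np.linalg.norm(BL-BR),np.linalg.norm(TL-BL),np.linalg.norm(TR-BR))
print((TL+TR+BL+BR)/4)
d=(TL-TR)+(BL-BR); yaw=np.arctan2(-d[0],d[1]);print("yaw",yaw)
u=(TL-BL)+(TR-BR);print(np.arctan2(u[1],u[0]))
sL,sR=P(S,zs(755,190),153.75),P(S,zs(148,345),153.75)
print("scene",sL.round(1),sR.round(1),np.linalg.norm(sL-sR))
# bolts triangulated
for nme,a,b in [("TLb",(80,78),(724,176)),("TRb",(708,111),(152,319)),("BLb",(114,444),(552,39)),("BRb",(690,479),(61,155)),("pegtop",(274,252),(466,70)),("pivot",(291,402),(417,80))]:
    x,e=tri(T,zt(*a),S,zs(*b));print(nme,x.round(1),round(e,1))
E
```

```text
[673.2 158.1 153.8]
[ 658.2 -158.8  153.8]
[488.  167.1  46.2]
[ 474.6 -150.9   46.2]
317.2606889769195 318.2414381569641 214.38798682498478 212.88051794988118
[573.50055136   3.86578046 100.        ]
yaw -0.04470010015657401
-0.04561033856487648
scene [677.  157.4 153.8] [ 664.6 -153.2  153.8] 310.91096002382506
TLb [661.8 149.5 147.8] 1.5
TRb [ 648.7 -146.5  147.6] 1.9
BLb [496.9 156.5  52.5] 0.1
BRb [ 484.  -139.1   51.5] 2.1
pegtop [575.   46.2 168.6] 0.1
pivot [517.   58.5  80.2] 0.1
```

```bash
cat >> h.py <<'E'
from scipy.spatial.transform import Rotation as Rn
C=np.array([573.2,4.5,100.]);YAW=-0.0445;F=face(YAW)
def W(x,y,z): return C+F@np.array([x,y,z],float)   # face->world
def Fc(p): return F.T@(np.asarray(p)-C)
AX=np.array([0,-45.]);PV=np.array([-61,50.5])
def peg(a,r=95.5):
    t=np.arctan2(-10,95)+a; return PV+r*np.array([np.cos(t),np.sin(t)])
def rot(j):  # tool into face, jaw dir at angle j in face xy (from x to y)
    x=F@np.array([np.cos(j),np.sin(j),0]); z=-F[:,2]; return Rn.from_matrix(np.c_[x,np.cross(z,x),z]).as_rotvec()
def ptr(w): # pointer dir angle in face xy (x->y) for wheel angle w
    # mark dir: (-cos40,-sin40); clockwise seen from outside = decreasing angle
    return np.arctan2(-np.sin(np.radians(40)),-np.cos(np.radians(40)))-w
E
python3 - <<'E'
from h import *
from bench import robot
T=np.load("pics/top0.npz");S=np.load("pics/scene0.npz")
zt=lambda u,v:(165+(u+.5)/4.2-.5,110+(v+.5)/4.2-.5)
zs=lambda u,v:(300+(u+.5)/4.5-.5,160+(v+.5)/4.5-.5)
pl=lambda uv,z,c=T:Fc(onplane(c,uv,W(0,0,z),F[:,2]))
a,b=pl(zt(485,272),62),pl(zt(450,405),62);print("handle",a,b,np.linalg.norm(a-b))
d=b-a;print("w",(ptr(0)-np.arctan2(d[1],d[0])+np.pi)%(2*np.pi)-np.pi)
p=pl(zt(274,252),62);print("peg top",p); q=p[:2]-PV;print("pawl",np.arctan2(q[1],q[0])-np.arctan2(-10,95),np.hypot(*q))
print("mark tip",pl(zt(566,392),16),AX+70*np.array([-np.cos(.698),-np.sin(.698)]))
# disc
hsv=cv2.cvtColor(T["pixels"],cv2.COLOR_RGB2HSV)
print("pivot",pl(zt(291,402),20),"dome/tube",onplane(T,(427,243),[0,0,30],np.array([0,0,1.])),onplane(T,(422,129),[0,0,130],np.array([0,0,1.])))
q0=robot.read_joints()
for nm,xy,z,j in [("pegup",peg(.1),150,1.9),("peg",peg(.1),28,1.9),("peg1",peg(1),28,1.9),("pegalt",peg(.1),28,1.9-np.pi),("peg1alt",peg(1),28,1.9-np.pi),("wup",AX,150,ptr(1.05)+np.pi/2),("w",AX,28,ptr(1.05)+np.pi/2),("w0",AX,28,ptr(0)+np.pi/2),("wb",AX,28,ptr(1.05)-np.pi/2),("w0b",AX,28,ptr(0)-np.pi/2)]:
    s=robot.solve_ik(W(*xy,z),rot(j)); print(nm,W(*xy,z).round(0),None if s is None else np.round(s,2))
E
```

```text
handle [ 31.2804886  -53.96467832  62.        ] [-34.61266406 -37.57997488  62.        ] 67.89967654096725
w 0.9418446755048944
peg top [35.11729202 41.00914567 62.        ]
pawl 0.006453566182274648 96.58473037530261
mark tip [-44.71571041 -86.18825736  16.        ] [-53.62903645 -89.98807008]
pivot [-57.02083849  49.15630373  20.        ] dome/tube [ 446.90033631 -352.25307582   30.        ] [ 669.89842231 -323.73213483  130.        ]
pegup [530.  56. 247.] [-0.06 -0.05 -0.19  2.19  0.28  0.51  1.39]
peg [591.  54. 141.] [ 0.43  0.3  -0.73  2.16  0.98  0.4   0.78]
peg1 [564. 130. 124.] [ 0.24  0.32 -0.73  2.19  1.16  0.48  0.44]
pegalt [591.  54. 141.] [ 0.45  0.3  -0.75  2.16  0.99  0.41 -2.37]
peg1alt [564. 130. 124.] [-0.73  0.26  0.36  2.22  0.57  0.24 -2.21]
wup [496. -37. 230.] [ 1.01 -0.14 -0.92  2.27 -0.28  0.44 -1.69]
w [557. -40. 124.] [-0.65  0.25  0.73  2.29 -0.85  0.2  -1.15]
w0 [557. -40. 124.] [ 0.51  0.24 -0.55  2.26  0.75  0.21 -1.62]
wb [557. -40. 124.] [ 0.58  0.25 -0.63  2.26  0.82  0.23  0.41]
w0b [557. -40. 124.] [ 0.96  0.38 -1.08  2.25  1.18  0.38  1.17]
```

```bash
cat > snap.py <<'E'
from h import *
def snap(robot,n,tag):
    c=robot.capture(n); np.savez(f"pics/{n}{tag}.npz",**c); cv2.imwrite(f"pics/{n}{tag}.png",c["pixels"][:,:,::-1]); return c
E
python3 - <<'E'
from snap import *
from bench import robot
robot.move_ptp(W(*peg(0.02),110),rot(1.92))
robot.command_gripper(0.5)
print(robot.read_clock(),robot.read_joints().round(2) if hasattr(robot.read_joints(),'round') else robot.read_joints())
print(Fc(robot.read_tool_pos()),peg(.02),robot.read_gripper_width())
c=snap(robot,"wrist",1)
for nm,X in [("peg",W(*peg(0),62)),("axis",W(*AX,62)),("pivot",W(*PV,20)),("mark",W(*(AX+62*np.array([-np.cos(.698),-np.sin(.698)])),16))]: print(nm,proj(c,X).round(1))
E
```

```text
3.7 [ 0.82  0.11 -1.08  2.18  0.54  0.46  1.21]
[ 34.15240719  42.41994937 109.99077333] [34.15621094 42.40398128] 0.5017034681593691
peg [318.7 217.8]
axis [213.9 129.4]
pivot [374.5  92.2]
mark [197.4  44.3]
```

View pics/wrist1.png

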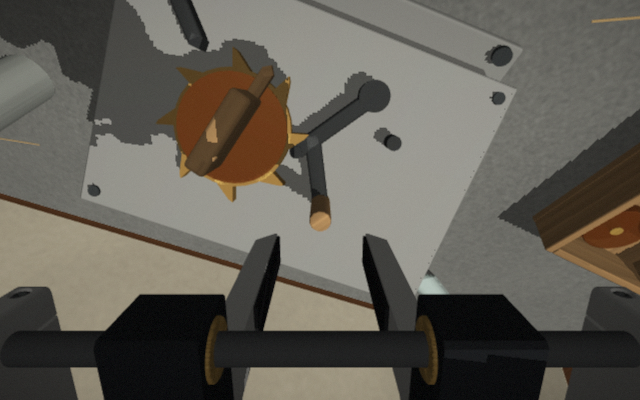

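The peg top is at (320,221), within about 3 px of the prediction. I'll zoom on the wheel to check the axis and the pointer.

```bash
python3 - <<'E'
import cv2
a=cv2.imread("pics/wrist1.png")[0:240,140:420]
cv2.imwrite("pics/wrist1z.png",cv2.resize(a,None,fx=2.5,fy=2.5,interpolation=cv2.INTER_CUBIC))
E
```

```text
(no output)
```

View pics/wrist1z.png

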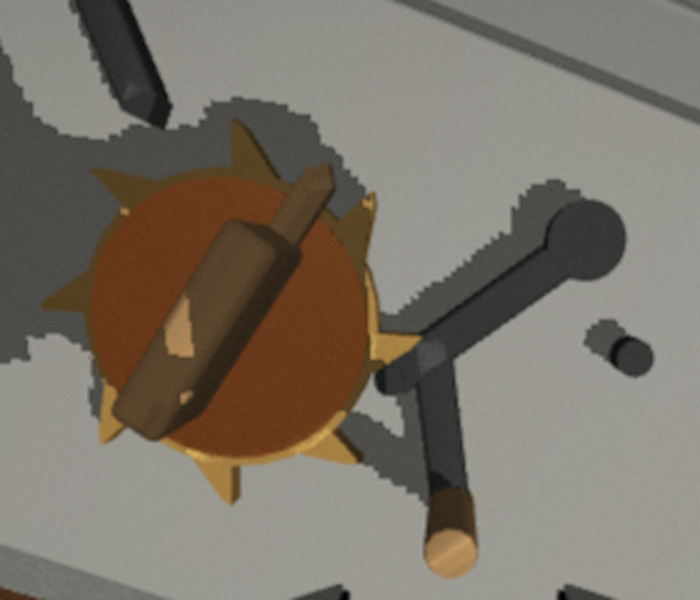

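```bash
python3 - <<'E'
from h import *
T=np.load("pics/wrist1.npz")
z=lambda u,v:(140+(u+.5)/2.5-.5,(v+.5)/2.5-.5)
pl=lambda uv,h:Fc(onplane(T,uv,W(0,0,h),F[:,2]))
wa=lambda d:(ptr(0)-np.arctan2(d[1],d[0])+np.pi)%(2*np.pi)-np.pi
b,a=pl(z(253,227),62),pl(z(136,424),62)
print(a,b,np.linalg.norm(a-b),"w",wa(b-a),"centre",(a+b)/2)
t=pl(z(325,168),25);d=t[:2]-AX;print("tip",t,wa(d),np.hypot(*d))
m=pl(z(158,120),16);print("mark",m,m[:2]-AX,wa(m[:2]-AX),np.hypot(*(m[:2]-AX)))
print("pivot",pl(z(588,240),18),"peg",pl(z(452,554),62),"disc",pl(z(233,318),20))
E
```

```text
[ 30.35397648 -50.66114339  62.        ] [-29.44293039 -35.26271471  62.        ] 61.74772609291399 w 0.9501680089769078 centre [  0.45552305 -42.96192905  62.        ]
tip [-50.61024076 -28.42352109  25.        ] 1.014652098786902 53.25576140959585
mark [-46.64481466 -80.4330567   16.        ] [-46.64481466 -35.4330567 ] 0.048492344700643564 58.57678927455137
pivot [-58.874743    52.02402972  18.        ] peg [35.961123   42.59632686 62.        ] disc [  0.51027918 -42.78814092  20.        ]
```

```bash
echo 'C=C+F@np.array([.5,.8,0])' >> h.py; python3 - <<'E'
from snap import *
from bench import robot
j=1.92
print(robot.move_linear(W(*peg(0.02),27),f_stop=15,feed=100))
print(robot.read_ft_force(),Fc(robot.read_tool_pos()))
robot.command_gripper(0.0,15)
print(robot.read_clock(),robot.read_gripper_width()*94,robot.read_ft_force())
snap(robot,"wrist",2)
E
```

```text
False
[-0.56726166 -0.87796044  0.44689079] [34.31624489 42.49738942 27.33450067]
5.325 15.551116298101954 [-0.55293372 -1.13427903  2.79068274]
```

View pics/wrist2.png

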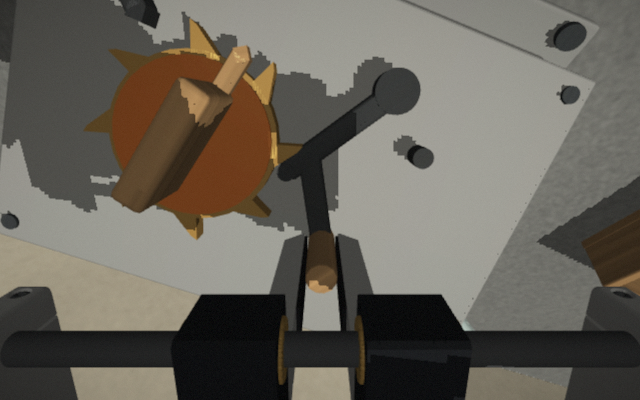

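The peg at (321,265) is held between the pads, at a width of 15.6 mm. I'll swing it out.

```bash
python3 - <<'E'
from snap import *
from bench import robot
p0=Fc(robot.read_tool_pos())
for a in np.arange(0.15,1.01,0.14):
    s=robot.move_linear(W(*peg(a),27),feed=80,f_stop=25)
    print(round(a,2),s,np.linalg.norm(robot.read_ft_force()).round(1),(Fc(robot.read_tool_pos())[:2]-peg(a)).round(1))
    if s: break
print(robot.read_clock(),robot.read_gripper_width()*94)
snap(robot,"wrist",3)
E
```

```text
0.15 False 5.2 [0.7 0.6]
0.29 False 5.9 [0.5 0.6]
0.43 False 5.1 [0.2 0.5]
0.57 False 3.5 [-0.1 -0. ]
0.71 False 3.0 [-0.  -0.3]
0.85 False 1.9 [-0.  -0.3]
0.99 False 1.5 [ 0.1 -0.4]
7.5833 15.457341807273052
```

View pics/wrist3.png

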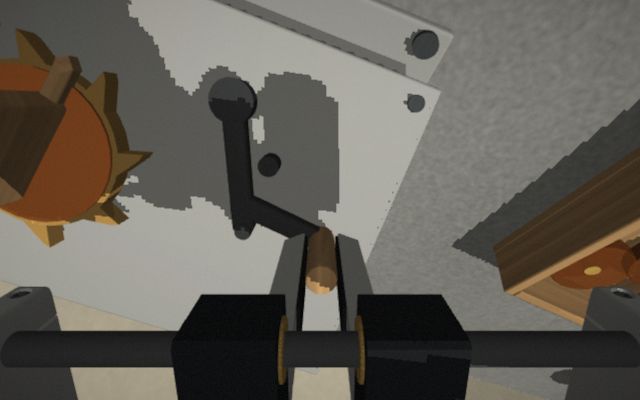

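The pawl is out at about 0.99 rad, with the arm end at (243,232) clear of the wheel. I'll release it, retract, and go to the wheel.

```bash
python3 - <<'E'
from snap import *
from bench import robot
robot.command_gripper(0.45)
robot.move_linear(W(*peg(.99),100),feed=150)
w=.95; j=ptr(w)-np.pi/2
robot.move_ptp(W(*AX,100),rot(j))
print(robot.read_clock(),Fc(robot.read_tool_pos()),np.round(robot.read_joints(),2))
c=snap(robot,"wrist",4); print(proj(c,W(*AX,62)))
E
```

```text
9.5917 [ -0.48582028 -44.68142804  99.46194292] [ 0.71  0.04 -0.71  2.27  0.16  0.32  1.14]
[319.76631228 224.98434387]
```

View pics/wrist4.png

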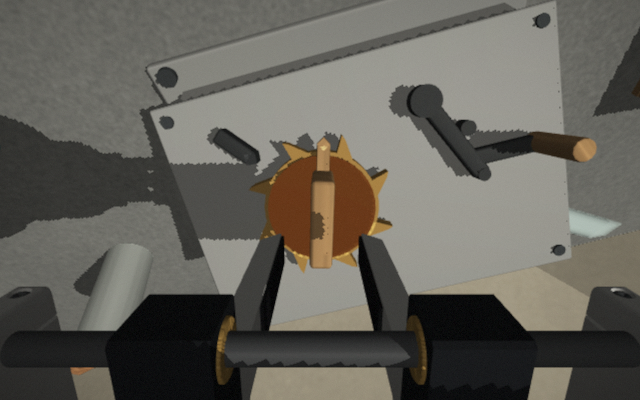

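The handle is centred and upright in view at (322,220), and the pawl rests out on its stop. I'll check the `frame` semantics, then descend and grip.

```bash
python3 - <<'E'
from snap import *
from bench import robot
for w in np.linspace(.95,0,9)[1:]:
    robot.move_ptp(W(*AX,28),rot(ptr(w)-np.pi/2))
    f=np.linalg.norm(robot.read_ft_force());print(round(w,2),f.round(1),np.round(robot.read_moment(),2),(Fc(robot.read_tool_pos())).round(1))
    if f>35: break
R=F.T@Rn.from_rotvec(robot.read_ee_rot()).as_matrix();print("w tool",ptr(0)-np.pi/2+2*np.pi-np.arctan2(R[1,0],R[0,0]))
print(robot.read_clock(),robot.read_gripper_width()*94)
snap(robot,"wrist",5)
E
```

```text
0.83 9.3 [0.88 0.33 0.58] [  0.3 -44.6  28.2]
0.71 9.3 [0.83 0.34 0.5 ] [  0.3 -44.6  28.2]
0.59 9.2 [0.83 0.31 0.53] [  0.3 -44.7  28.2]
0.48 9.2 [0.8  0.31 0.48] [  0.3 -44.7  28.2]
0.36 8.8 [0.75 0.36 0.52] [  0.3 -44.8  28.2]
0.24 10.0 [0.73 0.4  0.45] [  0.3 -44.8  28.2]
0.12 8.9 [0.65 0.25 0.35] [  0.4 -44.8  28.2]
0.0 8.6 [0.64 0.3  0.36] [  0.4 -44.9  28.2]
w tool -0.0009807895497280228
13.0333 15.796194489422627
```

View pics/wrist5.png

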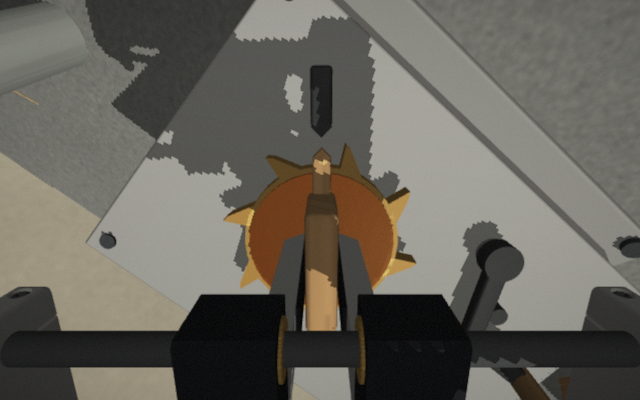

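The pointer tip at (321,152) and the mark point at (321,135) are in line. I'll release, retract and re-check.

```bash
python3 - <<'E'
from snap import *
from bench import robot
robot.command_gripper(0.45)
robot.move_linear(W(*AX,100),feed=150)
print(robot.read_clock())
c=snap(robot,"wrist",6)
cv2.imwrite("pics/wrist6z.png",cv2.resize(c["pixels"][90:290,200:440,::-1],None,fx=3,fy=3,interpolation=cv2.INTER_CUBIC))
m=np.array([-np.cos(.6981),-np.sin(.6981)])
print("expected tip, mark",proj(c,W(*(AX+57*m),25)),proj(c,W(*(AX+62*m),16)),proj(c,W(*(AX+100*m),16)))
E
```

```text
14.65
expected tip, mark [322.01724691 134.28750448] [322.00164125 126.53280663] [322.11677784  73.19010995]
```

View pics/wrist6z.png

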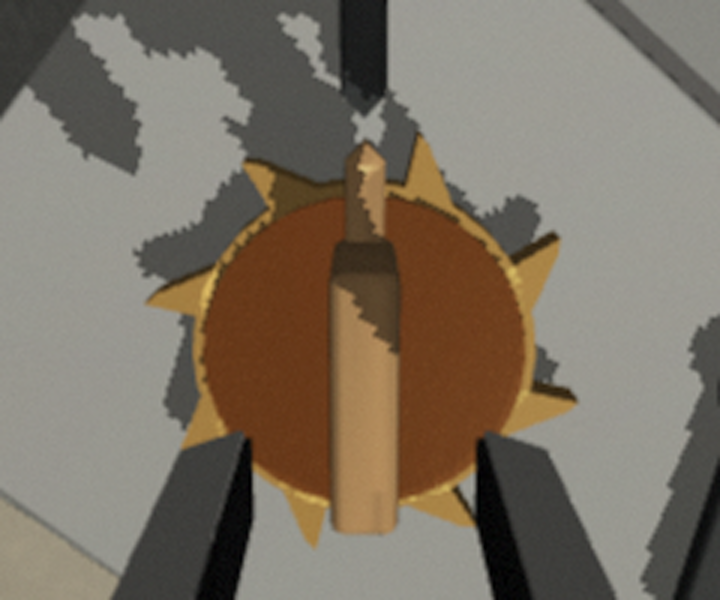

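The wheel is aligned after release: handle, tip and mark all lie at zoom x of about 365. Next is the pawl's return.

```bash
python3 - <<'E'
from snap import *
from bench import robot
j=1.92
robot.command_gripper(0.5)
robot.move_ptp(W(*peg(1.09),100),rot(j))
c=snap(robot,"wrist",7); print(proj(c,W(*peg(1.1),62)))
print(robot.read_clock())
print(robot.move_linear(W(*peg(1.09),27),f_stop=15,feed=100),Fc(robot.read_tool_pos()),robot.read_ft_force())
robot.command_gripper(0.0,15)
print(robot.read_clock(),robot.read_gripper_width()*94,robot.read_ft_force())
snap(robot,"wrist",8)
E
```

```text
[322.96865108 223.36200606]
16.2917
False [ -8.0364242  130.04677814  27.32382774] [0.61773586 0.62988653 0.04261501]
17.7667 15.456545134197702 [-0.39925884  2.08596736  3.06388449]
```

View pics/wrist8.png

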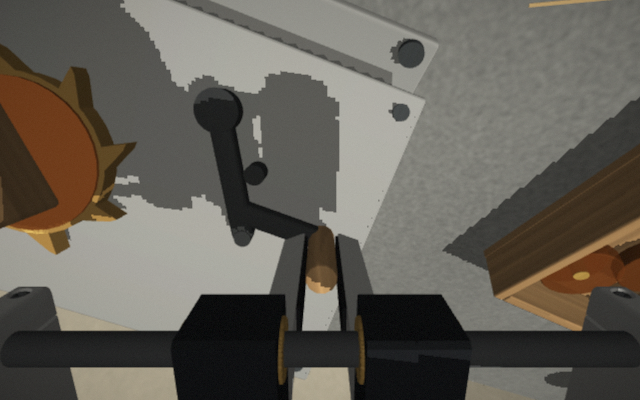

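The peg at (321,260) is gripped. I'll swing it down.

```bash
python3 - <<'E'
from snap import *
from bench import robot
for a in [.95,.81,.67,.53,.39,.28,.18,.1,.05,.0,-.03]:
    s=robot.move_linear(W(*peg(a),27),feed=80 if a>.2 else 40,f_stop=25 if a>.2 else 12)
    p=Fc(robot.read_tool_pos())[:2]-PV
    print(a,s,robot.read_ft_force().round(1),(np.arctan2(p[1],p[0])-np.arctan2(-10,95)).round(3),np.hypot(*p).round(1))
    if s: break
print(robot.read_clock(),robot.read_gripper_width()*94)
snap(robot,"wrist",9)
E
```

```text
0.95 False [4.2 5.8 0.5] 0.95 96.5
0.81 False [4.4 5.9 2.3] 0.812 96.4
0.67 False [1.8 1.6 5. ] 0.67 95.9
0.53 False [-0.1  1.3  6.1] 0.527 95.4
0.39 False [-2.8  1.1  5.1] 0.385 95.1
0.28 False [-4.4  0.8  5.7] 0.273 95.0
0.18 False [-4.6  1.2  3.2] 0.171 94.9
0.1 False [-1.8  0.8  1. ] 0.092 95.2
0.05 False [-0.8  0.1 -1.5] 0.045 95.4
0.0 False [ 1.4  4.3 -3. ] 0.002 95.6
-0.03 False [  8.4  15.9 -11.2] 0.0 95.6
21.2 15.88864588862653
```

View pics/wrist9.png

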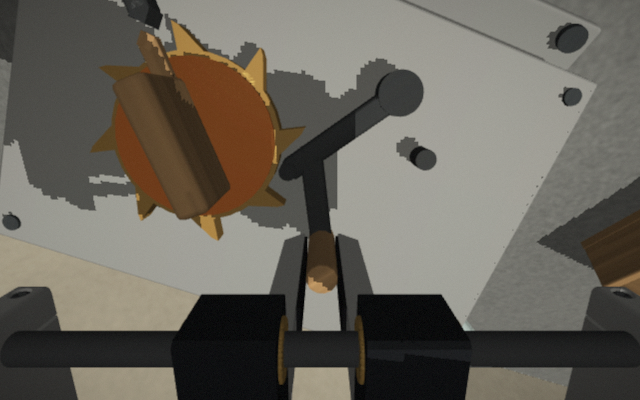

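The pawl has met firm contact at 0.000 rad. I'll ease the load, release, retract and check.

```bash
python3 - <<'E'
from snap import *
from bench import robot
robot.move_linear(W(*peg(0.0),27),feed=40)
robot.command_gripper(0.5)
robot.move_linear(W(*peg(0.0),130),feed=150)
c=snap(robot,"wrist",10)
cv2.imwrite("pics/wrist10z.png",cv2.resize(c["pixels"][0:240,140:420,::-1],None,fx=2.5,fy=2.5,interpolation=cv2.INTER_CUBIC))
# move well clear, up and back toward the robot, tool over wheel for last view
robot.move_ptp(W(*AX,130),rot(ptr(0)-np.pi/2))
c=snap(robot,"wrist",11); t=snap(robot,"top",11)
cv2.imwrite("pics/wrist11z.png",cv2.resize(c["pixels"][0:300,120:520,::-1],None,fx=2,fy=2,interpolation=cv2.INTER_CUBIC))
print(robot.read_clock(),robot.read_ft_force())
m=np.array([-np.cos(.6981),-np.sin(.6981)])
print(proj(c,W(*(AX+57*m),25)),proj(c,W(*(AX+62*m),16)),"peg",proj(c,W(*peg(0),62)))
E
```

```text
24.55 [0.06731252 0.10756741 0.24768094]
[321.26273801 130.25540966] [321.25911924 123.37314259] peg [373.77645936 303.43755038]
```

View pics/wrist10z.png

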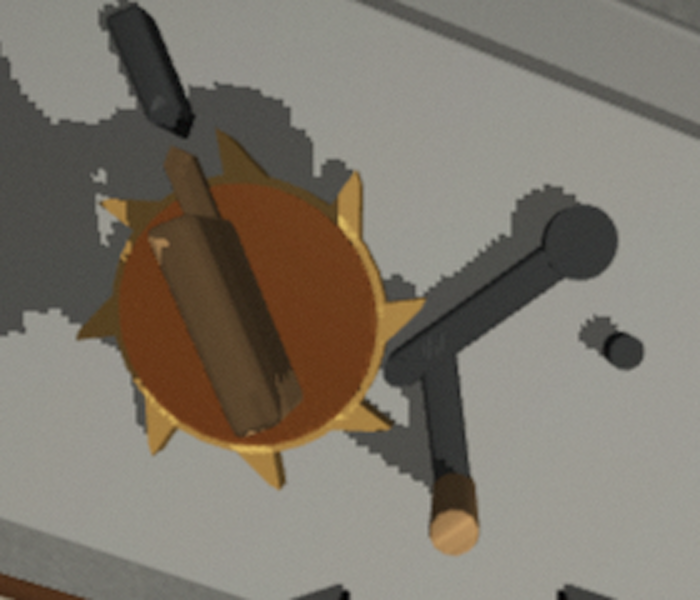

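View pics/wrist11z.png

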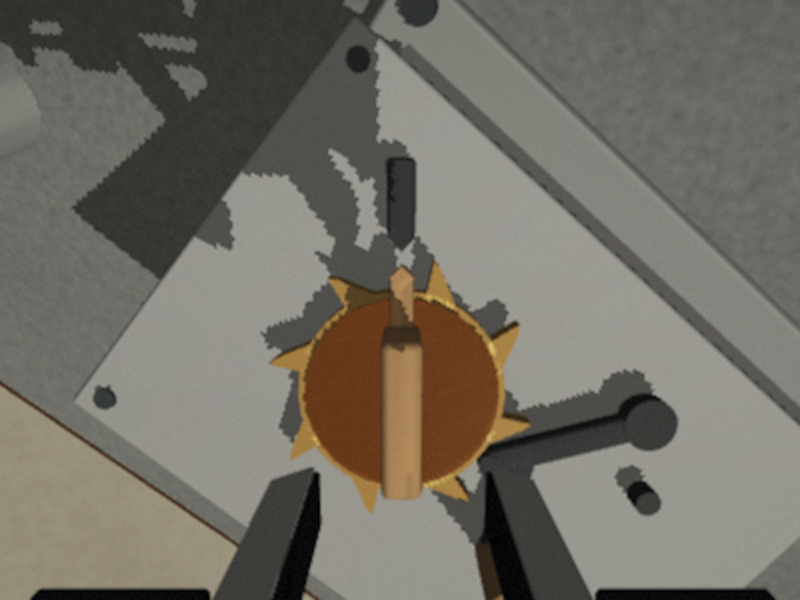

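View pics/top11.png

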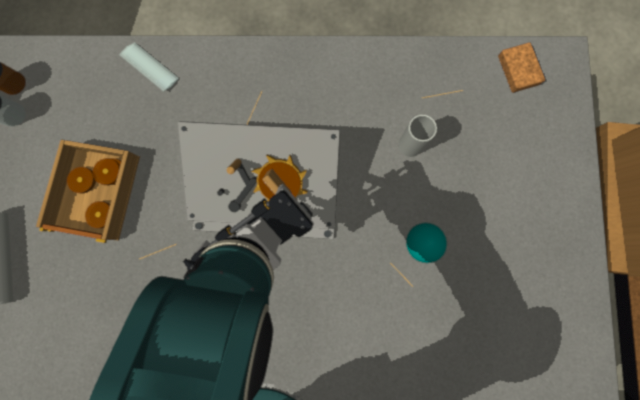

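The pointer at zoom (402,268) and the mark at (402,247) are in line. The pawl nose sits in the notch, the peg is back at its down place, and the dome and tube have not moved. The tool is 130 mm off the face, touching nothing.

```bash
python3 - <<'E'
from snap import *
T=np.load("pics/wrist10.npz")
p=Fc(onplane(T,(140+454.5/2.5-.5,533.5/2.5-.5),W(0,0,62),F[:,2]))[:2]-PV
print("pawl",np.arctan2(p[1],p[0])-np.arctan2(-10,95),np.hypot(*p))
from bench import robot
robot.sign_off(); print(robot.read_clock())
E
```

```text
pawl 0.009729633038829691 97.1227143127991
the job is handed in; nothing more can be done
the job is handed in; nothing more can be done
```

The wheel is back on its mark and locked, and the job is handed in. The last clock reading, just before hand-in, was 24.6 s.

**What I did:** I swung the pawl out by its peg and let go; it stayed back on its stop. I turned the wheel back from about 0.95 rad to the mark by its handle and released it. Then I brought the pawl down until it met firm contact, let go, and moved the gripper clear.

**Last checks:**
- **Wheel:** the pointer and mark line up in the wrist view, and the tool read about -0.001 rad when I released the handle.
- **Pawl:** it read 0.000 rad at contact. Measured from the picture after release it was about 0.01 rad, which is within camera error.
- **Dome and tube:** both are where they started in the top view.
- **Robot:** the force on the tool was under 0.3 N, with the tool 130 mm off the face and touching nothing.

No final check failed. My image measurements disagreed with each other and with the nominal positions by about 2–4 mm in places, most at the pivot and the mark's tip. That did not affect the grasps.

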